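# Release a battery pack's pressing plate: shut the air, wedge off the spring clips

### The job

The pack in the clamp has set: shut off its air by turning the ball valve's lever clockwise (seen from above) all the way to its stop, then use the forked wedge to force every spring clip up over the ball of its rod. Do not pull at a clip with the gripper until the wedge has freed it. Lift the freed clips off, lay them in the grey tray, leave the valve shut and lay the forked wedge back flat on its cork mat, without disturbing the loose things on the bench.

Things in the scene. Friction and masses are not known exactly. Their poses are not given: they have to be found in the camera images.
- fixture: Green battery pack on a steel base 160 x 330 mm under a flat grey plate 150 (x) x 315 (y) mm, top 85 mm above the bench; fixed. Origin: centre of the underside; x away from the robot. Three greased rods in a row at x 0, y -95, 0, +95 mm; heights above the plate: collar r 10 mm up to 7; neck r 6; ball r 10 centred at 23; flat ledge r 9 on the ball at 27; guide pin r 6, top 46.
- seat0 (a point): Right-hand rod (fixture y = -95 mm): point on the rod's axis at the top of its collar, 7 mm above the plate, where a locked clip's origin lies. Axes as the fixture's.
- seat1 (a point): The same point of the middle rod (fixture y = 0).
- seat2 (a point): The same point of the left-hand rod (fixture y = +95 mm).
- clip0: Spring clip of the right-hand rod, or None if absent. Steel hairpin, 74 (x) x 44 (y) x 8 mm, 70 g. Origin: underside, between the arms where the rod passes; x: along the arms, base block (x -36 to -18) to open end (x +38); locked, x is fixture x within 0.1 rad. Straight sprung arms, 14 mm apart inside, 44 mm outside. Rod stays within x -10 to +10.
- clip1: Spring clip of the middle rod, same as clip0, or None if absent. About 10 to 15 N of lift takes a clip over its ball. Freed, it sits loose round the guide pin on the ball's ledge, underside 27 mm above the plate; grip it from above across both arms at its middle (44 mm) and lift it off.
- clip2: Spring clip of the left-hand rod, same as clip0, or None if absent.
- fork: Forked wedge, 165 x 54 mm, 0.2 kg. Origin: flat underside, mid-width; x to the tips. Two slippery metal tines at y 12.5 to 27 mm each side, slot 25 mm wide from the tips (x +85) back to x -12; tines 3 mm high at the tips, rising evenly to 28 mm at x +20, then level to x -30. Black handle block x -80 to -30, 24 mm wide (y), 46 mm high: grip across y from above at x -55, z 30. Starts on its mat.
- mat: Cork mat, 220 (x) x 90 (y) x 3 mm, fixed; origin: centre of the underside. The forked wedge starts at its middle, tips to mat +x. To use the wedge slide it tips first flat along the plate towards fixture +x, rod in its slot, under both arms of a clip, until the rod stands at fork x +5 mm; the clip is then over the ball; draw straight back.
- valve: Brass ball valve in a steel air pipe, fixed to the bench; origin: on the bench, on the vertical axis of the lever; x runs along the pipe (pipe reaches x = +-95 mm, 56 mm high; brass body 63 mm high). z up.
- handle (a joint): Angle of the valve's lever (rad): 0 = along the pipe (pointing to valve +x), open; grows clockwise seen from above; pi/2 = square across the pipe (pointing to valve -y), shut, against the hard stop. Stays where it is left; about 0.25 N m of friction.
- handle_mid (a point): Point in the middle of the lever's black sleeve, 70 mm from the turning axis, 82 mm above the bench. The sleeve runs from 30 to 100 mm from the axis, is 20 mm wide and 14 mm high (75 to 89 mm above the bench); x axis: outwards along the lever.
- tray: Open grey tray, 220 (x) x 160 (y) x 35 mm high outside, walls 4 mm, floor about 4 mm, fixed; origin: centre of the underside.
- holder: Bystander: loose black plastic cell holder, 70 x 46 x 14 mm; origin: centre of the underside. Leave alone.
- tape: Bystander: loose cardboard tape core, 90 mm across, 24 mm high; origin: centre of the underside. Leave alone.
There are look-alikes about, which are no part of the job. Of the things shaped like the fork, the bare steel one is meant. What is shaped like the clip0 but pink is not meant.

How it is judged:
By the outcome, as a careful person would: the job done as asked, in the order asked, and still so for the second after the job is handed in, with the robot touching nothing.
Of clip0, clip1, clip2 only 2 to 3 are there at a start; the rules pass over those that are not, and their reading is None.
At some moment in a run one of fork may be knocked a few centimetres aside while the robot is not near it.
Once in a run the grip may slacken for a moment while it holds something.
It also fails if it takes over 210 s, if anything falls off the work surface, if the arm or the gripper's body presses on something with over 40 N, if the wrist force passes 120 N, or if a joint passes its speed limit or range.

### The arm

A 6-joint arm with a two-finger parallel gripper is mounted at the origin on the work surface. World frame = base frame: x ahead of the robot, y to its left, z up, the work surface at z = 0. Lengths are in mm, angles in rad, forces in N, time in s.
With the tool pointing down it reaches from about 350 to 975 mm from the base axis. Payload 17.4 kg.
Tool frame: the origin (TCP) lies at the very end of the fingers, on their centre line; the grasp point (between the pads) lies 19 mm behind it; z points along the fingers, y is the line along which they close (so a half turn about z gives the same grasp; the last joint's range is limited). The gripper opens to 85 mm and grips with 20 to 120 N. Pads are 22 mm wide; open, the fingers measure 114 mm over their backs; the gripper's body (76 mm by 85 mm) begins 54 mm behind the grasp point. The pads swing forward as they close: fully open they stand 13 mm farther back than shut.
Start: joints at [1.075, 0.116, 1.442, -0, 1.584, -0.038], TCP at [298.342, 605.495, 231.303] pointing down, gripper open.
Joint ranges: [-2.83, 2.83], [-0.83, 2.19], [0.07, 2.5], [-1.14, 4.28], [0.01, 3], [-2.97, 2.97]. Speed limits (rad/s): [1.89, 1.89, 2.22, 3.14, 3.14, 3.14].

### API

Orientations are given as a 3x3 rotation matrix whose columns are the frame's x, y, z axes.
In Python, from rig import manip gives the robot as it stands.
- The arm moves only by the shell command python3 -m handwheel 'ROWS' [OPENING] [FORCE]. ROWS is JSON, a list of rows, each a list of 4 numbers: the shift along the world's x, y, z in units of 30 mm (1.0 is 30 mm), then the turn about the world's z in units of 5 degrees (1.0 is 5 degrees). A call has 1 to 12 rows; each row shifts and turns the commanded pose from where the row before left it; what a row does not reach is not made up. A row lasts 1/10 s, in which the tool goes at most 50 mm and 8.59 degrees, less where a joint would pass 70% of its speed; a pose out of reach is approached as far as the arm can. A call is refused whole if a number of a shift passes 1 or a number of a turn 1, either way. A call with a gripper value outside its range is refused whole. OPENING is the opening, from 0 (shut) to 1 (fully open), set as the call begins (- or left out, the last holds). The fingers move at their own pace and stop on an object; FORCE is the grip in N (left out, the last holds). Time passes only in rows, so rows that do not move let the fingers close. It gives the time, the measured TCP pose, the force, the opening and the grip force at its end, in the units of the state.
- manip.get_state(): the state, without advancing time (a new reading comes with each control period).
- manip.snapshot(name): name is "scene" or "top" or "wrist"; returns the picture (420x560x3 uint8, blue, green, red); there is no depth.
- manip.calibration(name): a dict with "fx", "fy", "cx", "cy" (pixels), "rvec" (rotation vector, rad) and "tvec" (3), from world to camera coordinates, as OpenCV has them. Camera axes: x right, y down, z forward; pixel columns grow to the right and rows downward; lengths in mm; the calibration is good to about 2 mm. A picture is of the moment at which its call begins: read the wrist's pose just before it. calibration takes no time and is no camera call; for the wrist camera it gives the pose at the moment of the call.
- manip.job_done(): hands the job in; it is judged then, once.
The state is a dict: "time_s": time; "joint_positions": joint angles; "qd": joint speeds; "joint_efforts": joint torques, N m; "tcp_pos": TCP position; "eef_rot": TCP orientation; "wrist_force": force on the tool from outside, world axes, zero at the start; "torque": the same for the moment, N m; "gripper_width": finger opening in mm; "finger_force": force on a finger pad.
Only numpy, scipy, OpenCV 4.12 (cv2) and the standard library are available. Lean on these libraries where they do the work, as an engineer would, in place of code of your own. Each camera call takes 0.05 s, during which the arm holds its last target. There are 200 camera calls.

## Working session

There is one attempt and no reset: what is moved stays moved. The work goes in short steps, Python scripts to look and compute and a shell command to move; the robot and the scene stay as the last step left them, time stands still between calls to the robot, and variables do not carry over. Pictures are saved under pics/ and viewed, at most 14 in all, crops included, and the job is handed in when it is done.

```bash
ls; mkdir -p pics; cat > h.py <<'E'
import numpy as np,cv2
from rig import manip
def snap(n,f):
    c=manip.calibration(n);im=manip.snapshot(n);cv2.imwrite('pics/'+f,im);return im,c
def ray(c,px):
    K=np.array([[c['fx'],0,c['cx']],[0,c['fy'],c['cy']],[0,0,1.]])
    R=cv2.Rodrigues(np.array(c['rvec'],float))[0];t=np.array(c['tvec'],float).ravel()
    d=R.T@np.linalg.inv(K)@np.array([px[0],px[1],1.]);o=-R.T@t;return o,d
def at(c,px,z):
    o,d=ray(c,px);return (o+d*(z-o[2])/d[2])
def proj(c,P):
    K=np.array([[c['fx'],0,c['cx']],[0,c['fy'],c['cy']],[0,0,1.]])
    return cv2.projectPoints(np.array(P,float).reshape(-1,3),np.array(c['rvec'],float),np.array(c['tvec'],float),K,None)[0].reshape(-1,2)
E
python3 - <<'E'
from h import *
import json
for n in('top','scene'):
    im,c=snap(n,n+'0.png');cv2.imwrite(f'pics/{n}0.png',cv2.resize(im,(800,600),interpolation=cv2.INTER_CUBIC));json.dump({k:np.array(v).tolist() for k,v in c.items()},open(n+'.json','w'));print(c, ray(c,(280,210))[0])
E
```

```text
pics
{'fx': 433.8418060580007, 'fy': 433.8418060580007, 'cx': 273.9206546595073, 'cy': 195.6521518865111, 'rvec': array([ 2.13583461, -2.11271487,  0.1913427 ]), 'tvec': array([  25.73087992,  548.99952285, 1157.21258107])} [ 329.29995192   26.82229972 1237.75830354]
{'fx': 471.8858096381617, 'fy': 471.8858096381617, 'cx': 275.6767227742831, 'cy': 209.0589192958856, 'rvec': array([ 2.32164312,  0.61255473, -0.26885854]), 'tvec': array([-477.55754612, -128.58689699, 1359.24495128])} [ 941.55798725 -642.6800098   890.26602718]
```

View pics/top0.png

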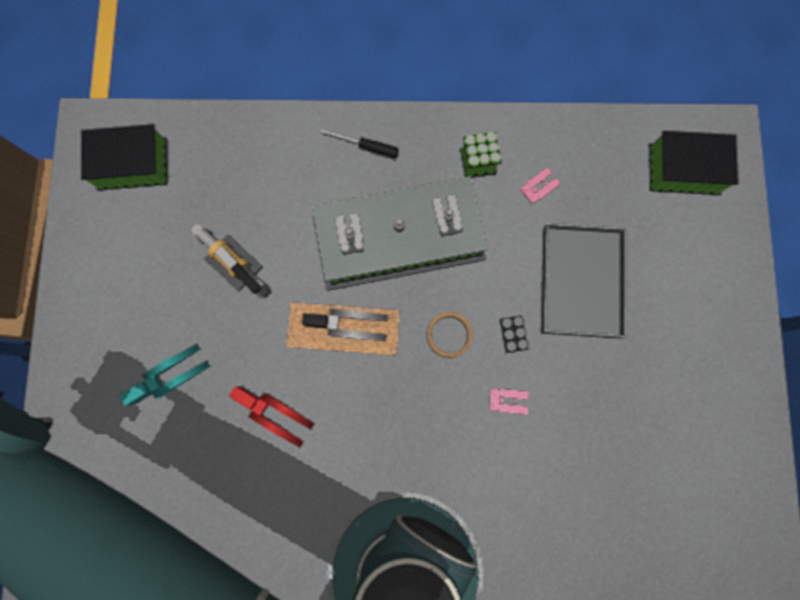

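View pics/scene0.png

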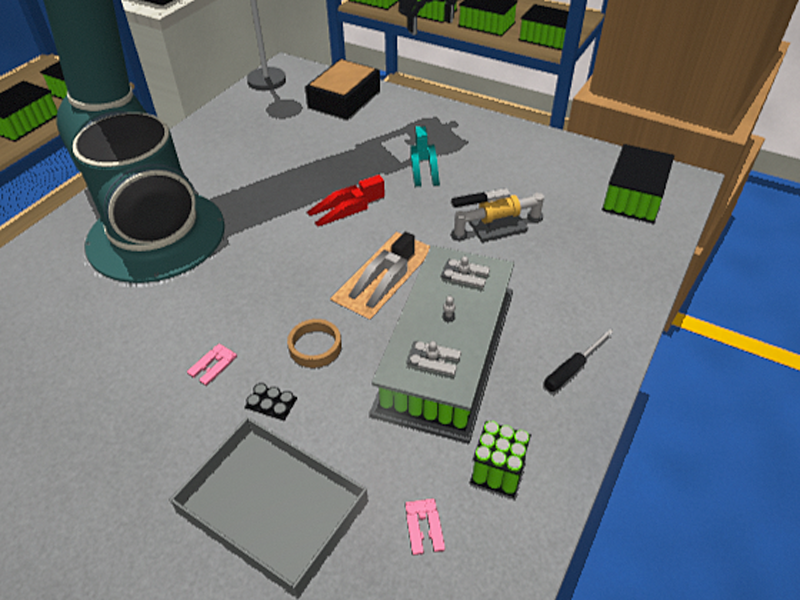

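The top view shows clips on the left rod (349,233) and right rod (449,213), with the middle rod (399,225) empty. The steel fork is on the mat at (343,329), the valve at (231,257), and the tray at (583,282). I'll enlarge the valve, fixture and mat.

```bash
python3 - <<'E'
from h import *
t=cv2.imread('pics/top0.png');
a=cv2.resize(t[120:360,180:500],(800,600),interpolation=cv2.INTER_CUBIC)
cv2.imwrite('pics/c1.png',a)
E
```

```text
(no output)
```

View pics/c1.png

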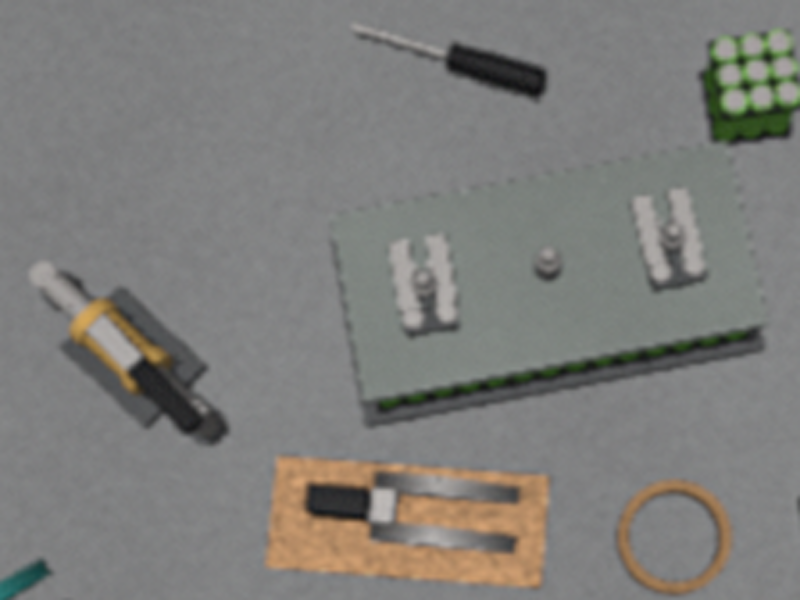

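```bash
python3 - <<'E'
from h import *
import json
c=json.load(open('top.json'))
def A(u,v,z): return at(c,((180+u*.4)/1.428571,(120+v*.4)/1.428571),z)
def B(u,v,z): return at(c,(u/1.428571,v/1.428571),z)
for n,p in dict(sl_in=(140,367,82),sl_out=(192,423,82),base1=(120,288,5),base2=(207,366,5),base3=(151,427,5),base4=(63,348,5),pipeA=(42,273,50),pipeB=(212,428,50),
 pl1=(331,214,85),pl2=(733,145,85),pl3=(768,325,85),pl4=(366,399,85),r2=(422,275,131),r1=(547,252,131),r0=(673,228,131),
 m1=(277,459,3),m2=(548,477,3),m3=(541,585,3),m4=(267,566,3),hb=(309,498,49),hf=(372,500,49),t1=(519,494,6),t2=(515,543,6)).items(): print(n,A(*p).round(1))
for n,p in dict(t1=(544,226,35),t2=(624,228,35),t3=(623,337,35),t4=(541,334,35),tape=(450,335,24),holder=(514,334,14)).items(): print(n,B(*p).round(1))
pl=np.array([A(*p)[:2] for p in [(331,214,85),(733,145,85),(768,325,85),(366,399,85)]])
cen=pl.mean(0); y=(pl[0]+pl[3]-pl[1]-pl[2]);print('fix',cen,np.arctan2(-y[0],y[1]))
s=manip.get_state();print(s['eef_rot'],s['gripper_width'],s['wrist_force'])
E
```

```text
sl_in [564.3 327.6  82. ]
sl_out [521.5 285.8  82. ]
base1 [645.9 367.8   5. ]
base2 [581.3 293.3   5. ]
base3 [530.6 336.    5. ]
base4 [595.1 411.3   5. ]
pipeA [645.9 417.9  50. ]
pipeB [523.  277.2  50. ]
pl1 [686.  185.8  85. ]
pl2 [ 745.3 -125.9   85. ]
pl3 [ 601.5 -150.7   85. ]
pl4 [540.8 154.4  85. ]
r2 [625.7 110.8 131. ]
r1 [644.3  18.8 131. ]
r0 [663.7 -74.5 131. ]
m1 [506.  233.6   3. ]
m2 [493.7  15.4   3. ]
m3 [407.4  20.2   3. ]
m4 [420.  238.1   3. ]
hb [469.3 200.   49. ]
hf [468.3 151.3  49. ]
t1 [479.4  38.5   6. ]
t2 [440.2  41.2   6. ]
t1 [ 663.8 -273.1   35. ]
t2 [ 661.4 -433.    35. ]
t3 [ 443.  -418.6   35. ]
t4 [ 447.1 -259.9   35. ]
tape [444.2 -84.4  24. ]
holder [ 448.5 -211.7   14. ]
fix [643.38275556  15.90402309] 0.19200746941399482
[[-8.97039685e-01  4.41949750e-01 -4.70841308e-04]
 [ 4.41950000e-01  8.97039246e-01 -8.88283114e-04]
 [ 2.97866317e-05 -1.00491352e-03 -9.99999495e-01]] 85.39370554798073 [ 0.48658358 -0.96089297 -0.22427895]
```

```bash
python3 -m handwheel '[[0.8,-1,0,-0.3],[0.8,-1,0,-0.3],[0.8,-1,0,-0.3],[0.8,-1,0,-0.3],[0.8,-1,0,-0.3],[0.8,-1,0,-0.3],[0.8,-1,0,-0.3],[0.8,-1,0,-0.3],[0.8,-1,0,-0.3],[0.8,-1,0,-0.3],[0.8,-1,0,0],[0,0,0,0]]' 0 40
```

```text
time_s: 1.3
tcp_pos: [564.3, 272.3, 230.7]
eef_rot: [[-0.75, 0.662, -0.0], [0.662, 0.75, -0.001], [-0.0, -0.001, -1.0]]
wrist_force: [0.4, 0.9, 0.2]
gripper_width: -0.2
finger_force: 0.0
```

```bash
python3 - <<'E'
from h import *
import json
im,c=snap('wrist','w1.png');json.dump({k:np.array(v).tolist() for k,v in c.items()},open('w1.json','w'))
E
```

```text
(no output)
```

View pics/w1.png

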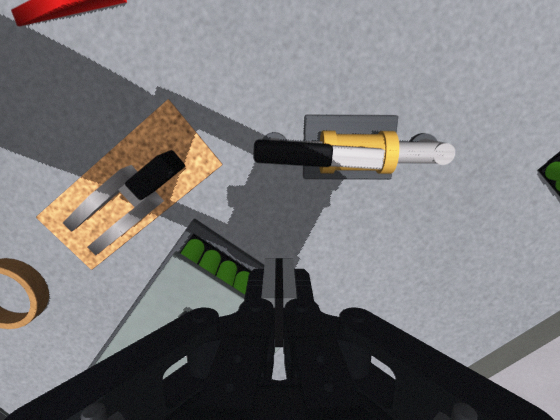

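The wrist view shows the lever sleeve running (255,151) to (333,154), the base plate (305..397,115..179), and the fork on its mat around (130,195).

```bash
python3 - <<'E'
from h import *
import json
c=json.load(open('w1.json'))
for n,p in dict(o=(255,151,82),i=(333,154,82),b1=(305,115,5),b2=(397,116,5),b3=(397,179,5),b4=(304,178,5),tip=(280,262,231),mat1=(168,99,3),mat2=(221,161,3),mat3=(93,269,3),mat4=(38,215,3),hb1=(174,152,49),hb2=(186,164,49),hf1=(125,183,49),t1=(66,226,6),t2=(91,249,6)).items(): print(n,at(c,p[:2],p[2]).round(1))
E
```

```text
o [519.7 284.3  82. ]
i [567.4 334.4  82. ]
b1 [530.8 340.4   5. ]
b2 [597.5 414.5   5. ]
b3 [654.7 374.3   5. ]
b4 [583.1 294.9   5. ]
tip [559.5 278.1 231. ]
mat1 [420.9 240.8   3. ]
mat2 [506.1 236.7   3. ]
mat3 [496.6  19.4   3. ]
mat4 [407.3  27.    3. ]
hb1 [469.1 219.1  49. ]
hb2 [485.2 219.4  49. ]
hf1 [457.6 158.8  49. ]
t1 [438.7  43.1   6. ]
t2 [477.7  41.7   6. ]
```

```bash
python3 -m handwheel '[[0,0,-1,0],[0,0,-1,0],[0,0,-1,0],[0,0,-1,0],[0,0,-1,0],[0,0,-0.35,0],[0,0,0,0]]'; python3 - <<'E'
import numpy as np
p=np.array([564.3,272.3])
for a in np.arange(-112,-216,-5):
    q=np.array([588,354])+78*np.array([np.cos(np.radians(a)),np.sin(np.radians(a))]);print(a,((q-p)/30).round(2).tolist());p=p+30*((q-p)/30).round(2)
E
```

```text
time_s: 2.05
tcp_pos: [561.3, 275.8, 69.5]
eef_rot: [[-0.753, 0.659, -0.002], [0.659, 0.753, -0.001], [0.001, -0.002, -1.0]]
wrist_force: [-1.0, -0.3, 0.6]
gripper_width: -0.1
finger_force: 0.0
-112 [-0.18, 0.31]
-117 [-0.21, 0.1]
-122 [-0.2, 0.11]
-127 [-0.18, 0.13]
-132 [-0.18, 0.14]
-137 [-0.16, 0.16]
-142 [-0.15, 0.17]
-147 [-0.13, 0.19]
-152 [-0.12, 0.19]
-157 [-0.09, 0.21]
-162 [-0.08, 0.21]
-167 [-0.06, 0.22]
-172 [-0.04, 0.22]
-177 [-0.03, 0.23]
-182 [0.0, 0.22]
-187 [0.02, 0.23]
-192 [0.04, 0.22]
-197 [0.05, 0.22]
-202 [0.08, 0.22]
-207 [0.09, 0.2]
-212 [0.12, 0.2]
```

```bash
python3 -m handwheel '[[-0.1,0.2,0,0],[-0.21,0.1,0,0],[-0.2,0.11,0,-1],[-0.18,0.13,0,-1],[-0.18,0.14,0,-1],[-0.16,0.16,0,-1],[-0.15,0.17,0,-1],[-0.13,0.19,0,-1],[-0.12,0.19,0,-1]]'; python3 -m handwheel '[[-0.09,0.21,0,-1],[-0.08,0.21,0,-1],[-0.06,0.22,0,-1],[-0.04,0.22,0,-1],[-0.03,0.23,0,-1],[0,0.22,0,-1]]'
```

```text
time_s: 2.95
tcp_pos: [519.7, 317.8, 72.6]
eef_rot: [[-0.235, 0.972, 0.003], [0.972, 0.235, 0.001], [0.0, 0.003, -1.0]]
wrist_force: [2.2, -2.8, 0.8]
gripper_width: 0.1
finger_force: 1.7
time_s: 3.55
tcp_pos: [510.5, 357.0, 72.4]
eef_rot: [[0.283, 0.959, 0.002], [0.959, -0.283, 0.0], [0.001, 0.002, -1.0]]
wrist_force: [0.9, -3.2, 1.1]
gripper_width: -0.5
finger_force: 1.7
```

```bash
python3 -m handwheel '[[0.02,0.23,0,-1],[0.04,0.22,0,-1],[0.05,0.22,0,-1],[0.08,0.22,0,-1],[0,0,0,0]]';  python3 -m handwheel '[[0.05,0.1,0,-0.5],[0,0,0,0]]'; python3 -m handwheel '[[0.05,0.1,0,-0.5],[0,0,0,0]]'
```

```text
time_s: 4.05
tcp_pos: [516.2, 384.1, 72.1]
eef_rot: [[0.592, 0.806, 0.001], [0.806, -0.592, 0.001], [0.002, 0.0, -1.0]]
wrist_force: [-0.5, 1.0, 1.4]
gripper_width: 0.0
finger_force: 0.0
time_s: 4.25
tcp_pos: [517.5, 386.5, 71.7]
eef_rot: [[0.624, 0.781, 0.001], [0.781, -0.624, 0.001], [0.001, 0.0, -1.0]]
wrist_force: [-0.3, -0.5, 0.0]
gripper_width: -0.2
finger_force: 0.1
time_s: 4.45
tcp_pos: [518.4, 388.6, 71.3]
eef_rot: [[0.658, 0.753, -0.001], [0.753, -0.658, -0.001], [-0.002, -0.0, -1.0]]
wrist_force: [-7.2, -7.6, 5.2]
gripper_width: -0.2
finger_force: 5.6
```

```bash
python3 -m handwheel '[[0.05,0.1,0,0],[0,0,0,0]]';  python3 -m handwheel '[[0.05,0.1,0,0],[0,0,0,0]]'
```

```text
time_s: 4.65
tcp_pos: [518.7, 389.0, 71.1]
eef_rot: [[0.657, 0.754, -0.005], [0.754, -0.657, -0.007], [-0.009, 0.001, -1.0]]
wrist_force: [-23.8, -32.6, 16.8]
gripper_width: -0.1
finger_force: 19.8
time_s: 4.85
tcp_pos: [518.9, 389.5, 70.8]
eef_rot: [[0.657, 0.754, -0.009], [0.753, -0.657, -0.013], [-0.016, 0.001, -1.0]]
wrist_force: [-38.4, -57.2, 29.2]
gripper_width: -0.0
finger_force: 34.1
```

```bash
python3 -m handwheel '[[-0.4,-0.4,0,0],[-0.4,-0.4,0,0],[0,0,1,0.5],[0,0,1,0.5],[0,0,1,0.5],[0,0,1,0.5],[0,-0.3,1,0.5],[0,-0.5,0.5,0.5],[0,0,0,0]]' ; python3 - <<'E'
from h import *
print(np.round(manip.get_state()['joint_positions'],3))
im,c=snap('top','top1.png');M=cv2.resize(im[50:240,100:360],(800,585),interpolation=cv2.INTER_CUBIC);cv2.imwrite('pics/top1c.png',M)
E
```

```text
time_s: 5.75
tcp_pos: [498.6, 346.6, 239.2]
eef_rot: [[0.439, 0.898, 0.004], [0.898, -0.439, 0.003], [0.004, 0.003, -1.0]]
wrist_force: [0.1, 0.1, 0.0]
gripper_width: -0.2
finger_force: 0.0
[ 0.565 -0.036  1.585 -0.     1.587  1.02 ]
```

View pics/top1c.png

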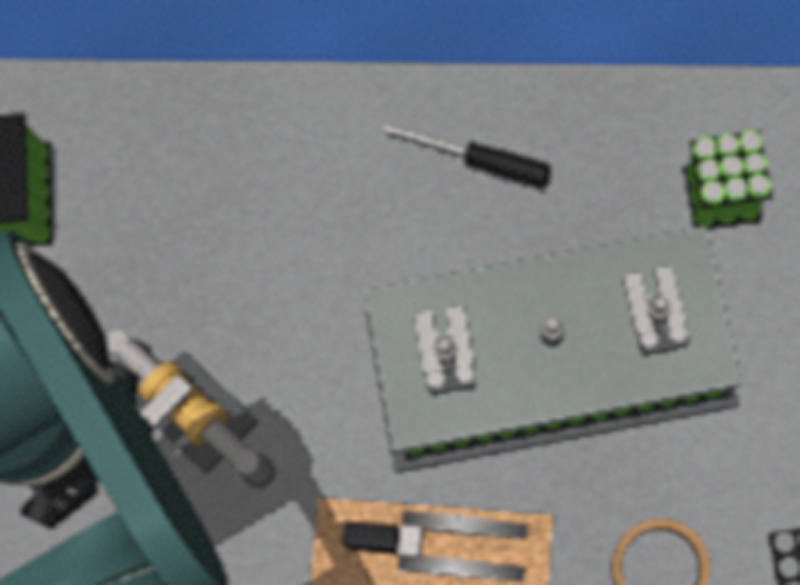

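```bash
python3 -m handwheel '[[-0.18,-0.93,0,0.77],[-0.18,-0.93,0,0.77],[-0.18,-0.93,0,0.77],[-0.18,-0.93,0,0.77],[-0.18,-0.93,0,0.77],[-0.18,-0.93,0,0.77],[0,0,0,0],[0,0,-1,0],[0,0,-1,0],[0,0,-1,0],[0,0,-1,0],[0,0,0,0]]' 0.6 60 ; python3 - <<'E'
from h import *
im,c=snap('top','top2.png');
c0=c
import json
json.dump({k:np.array(v).tolist() for k,v in c.items()},open('top2.json','w'))
M=cv2.resize(im[130:270,170:370],(800,560),interpolation=cv2.INTER_CUBIC);cv2.imwrite('pics/top2c.png',M)
E
```

```text
time_s: 7.0
tcp_pos: [463.7, 179.9, 111.1]
eef_rot: [[0.055, 0.998, -0.007], [0.999, -0.055, -0.002], [-0.002, -0.006, -1.0]]
wrist_force: [0.1, 0.6, 0.2]
gripper_width: 51.0
finger_force: 0.0
```

View pics/top2c.png

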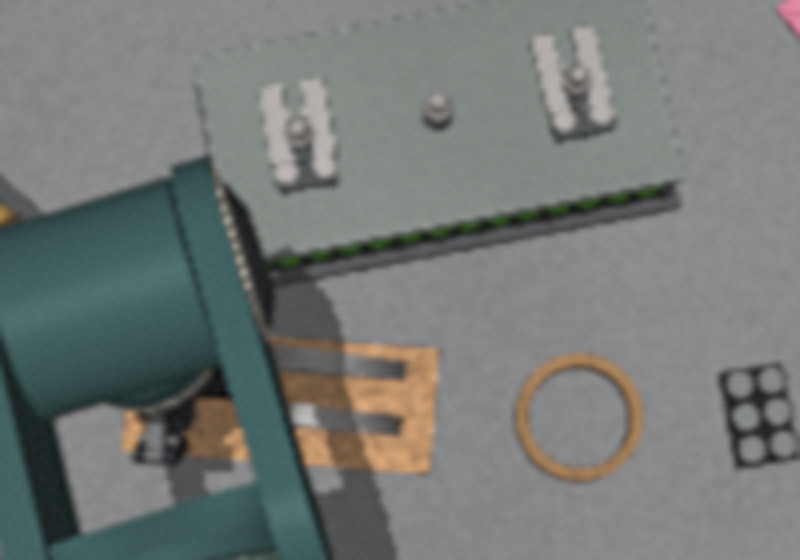

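The fork hasn't moved: its tine tips are at (405,369) and (400,424) in the crop. Next I lower and grip.

```bash
python3 -m handwheel '[[0.1,0,-1,0],[0,0,-1,0],[0,0,-1,0],[0,0,-0.2,0],[0,0,0,0],[0,0,0,0]]' 0.6 60 ; python3 -m handwheel '[[0,0,0,0],[0,0,0,0],[0,0,0,0],[0,0,0,0],[0,0,0,0],[0,0,0,0],[0,0,0,0]]' 0 60
```

```text
time_s: 7.65
tcp_pos: [469.8, 180.3, 22.0]
eef_rot: [[0.055, 0.999, 0.002], [0.999, -0.055, 0.001], [0.001, 0.002, -1.0]]
wrist_force: [-0.0, -0.9, 0.3]
gripper_width: 51.1
finger_force: 0.0
time_s: 8.35
tcp_pos: [469.6, 180.1, 21.4]
eef_rot: [[0.055, 0.999, 0.002], [0.999, -0.055, 0.001], [0.001, 0.002, -1.0]]
wrist_force: [-0.4, -0.5, 7.5]
gripper_width: 23.2
finger_force: 59.9
```

```bash
python3 -m handwheel '[[0,0,0,0],[0,0,0,0],[0,0,-0.25,0],[0,0,0,0]]' 0.5 60 ; python3 -m handwheel '[[0,0,0,0],[0,0,0,0],[0,0,0,0],[0,0,0,0],[0,0,0,0],[0,0,0,0]]' 0 100;python3 -m handwheel '[[0,0,0.4,0],[0,0,1,0],[0,0,1,0],[0,0,1,0],[0,0,1,0],[0,0,0.6,0],[0,0,0,0]]'
```

```text
time_s: 8.75
tcp_pos: [468.2, 179.6, 11.1]
eef_rot: [[0.055, 0.999, -0.001], [0.999, -0.055, -0.0], [-0.001, -0.001, -1.0]]
wrist_force: [0.3, 0.1, -0.2]
gripper_width: 42.7
finger_force: 0.0
time_s: 9.35
tcp_pos: [468.7, 179.8, 12.3]
eef_rot: [[0.055, 0.999, -0.0], [0.999, -0.055, -0.0], [-0.0, -0.0, -1.0]]
wrist_force: [-1.0, 0.8, -0.6]
gripper_width: 23.2
finger_force: 97.8
time_s: 10.05
tcp_pos: [469.6, 180.1, 165.7]
eef_rot: [[0.055, 0.998, 0.004], [0.999, -0.055, 0.001], [0.002, 0.004, -1.0]]
wrist_force: [-0.5, -0.5, -1.8]
gripper_width: 23.1
finger_force: 98.0
```

```bash
python3 -m handwheel '[[-0.06,-0.17,0,1],[-0.06,-0.17,0,1],[-0.06,-0.17,0,1],[-0.06,-0.17,0,1],[-0.06,-0.17,0,1],[-0.06,-0.17,0,1],[-0.06,-0.17,0,1],[-0.06,-0.17,0,1],[-0.06,-0.17,0,1],[-0.06,-0.17,0,1],[-0.06,-0.17,0,1]]'; python3 -m handwheel '[[-0.06,-0.17,0,1],[-0.06,-0.17,0,1],[-0.06,-0.17,0,1],[-0.06,-0.17,0,1],[-0.06,-0.17,0,1],[-0.06,-0.17,0,1],[-0.06,-0.17,0,1],[-0.06,-0.17,0,1],[-0.06,-0.17,0,1],[-0.06,-0.17,0,0.9],[0,0,-0.5,0],[0,0,0,0]]'
python3 - <<'E'
from h import *
import json
im,c=snap('top','top3.png');im2,c2=snap('scene','sc3.png')
json.dump({k:np.array(v).tolist() for k,v in c2.items()},open('sc3.json','w'))
cv2.imwrite('pics/j3.png',np.hstack([cv2.resize(im[100:240,190:290],(400,560),interpolation=cv2.INTER_CUBIC),cv2.resize(im2[130:270,230:330],(400,560),interpolation=cv2.INTER_CUBIC)]))
E
```

```text
time_s: 11.15
tcp_pos: [448.4, 123.4, 161.2]
eef_rot: [[-0.789, 0.615, -0.001], [0.615, 0.789, -0.0], [0.001, -0.001, -1.0]]
wrist_force: [0.2, -0.5, -2.0]
gripper_width: 22.8
finger_force: 97.9
time_s: 12.35
tcp_pos: [429.8, 72.6, 144.2]
eef_rot: [[-0.981, -0.195, -0.004], [-0.195, 0.981, -0.0], [0.004, 0.0, -1.0]]
wrist_force: [0.0, -0.2, -2.3]
gripper_width: 23.2
finger_force: 71.5
```

View pics/j3.png

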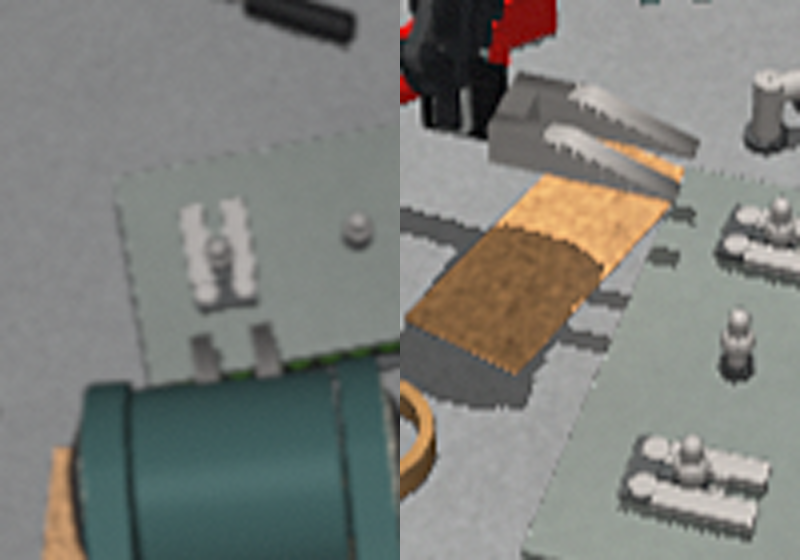

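```bash
python3 - <<'E'
from h import *
import json
s=manip.get_state();print(s['finger_force'],s['tcp_pos'])
c=json.load(open('top.json'));c2=json.load(open('sc3.json'))
T=lambda u,v:(190+u/4,100+v/4)
S=lambda u,v:(230+(u-400)/4,130+v/4)
for z in(138,): 
  for n,p in dict(L=(205,336),R=(266,324)).items(): print(n,at(c,T(*p),z).round(1))
  for n,p in dict(L=(697,150),R=(680,190)).items(): print(n,at(c2,S(*p),z).round(1))
print('rods',[at(c,T(*p),131).round(1) for p in((218,245),(358,217))],[at(c2,S(*p),131).round(1) for p in((781,203),(740,313),(692,441))])
e=np.array([.981,.195]);print('expect tip',np.array(s['tcp_pos'][:2])+141*e)
E
```

```text
71.4904510974884 [430.51280338  72.81961309 146.18380384]
L [562.3 116.3 138. ]
R [570.7  77.  138. ]
L [565.3 117.9 138. ]
R [572.8  82.  138. ]
rods [array([625.1, 109.9, 131. ]), array([645.1,  17.9, 131. ])] [array([626.4, 107.3, 131. ]), array([645.3,  16.4, 131. ]), array([664.8, -77.8, 131. ])]
expect tip [568.83380338 100.31461309]
```

```bash
python3 -m handwheel '[[0,0,-0.8,0],[0,0,-0.8,0],[0,0,0,0],[0,0,0,0]]'
python3 - <<'E'
from h import *
im,c=snap('top','top4.png');im2,c2=snap('scene','sc4.png')
cv2.imwrite('pics/j4.png',np.hstack([cv2.resize(im[140:200,225:265],(400,600),interpolation=cv2.INTER_LANCZOS4),cv2.resize(im2[160:220,280:320] if 0 else im2[155:215,290:340],(400,480),interpolation=cv2.INTER_LANCZOS4)[:600] if 0 else cv2.resize(im2[155:215,295:335],(400,600),interpolation=cv2.INTER_LANCZOS4)]))
E
```

```text
time_s: 12.85
tcp_pos: [431.0, 72.8, 99.8]
eef_rot: [[-0.98, -0.197, -0.0], [-0.197, 0.98, -0.0], [0.0, 0.0, -1.0]]
wrist_force: [0.3, 0.4, -1.8]
gripper_width: 23.0
finger_force: 99.0
```

View pics/j4.png

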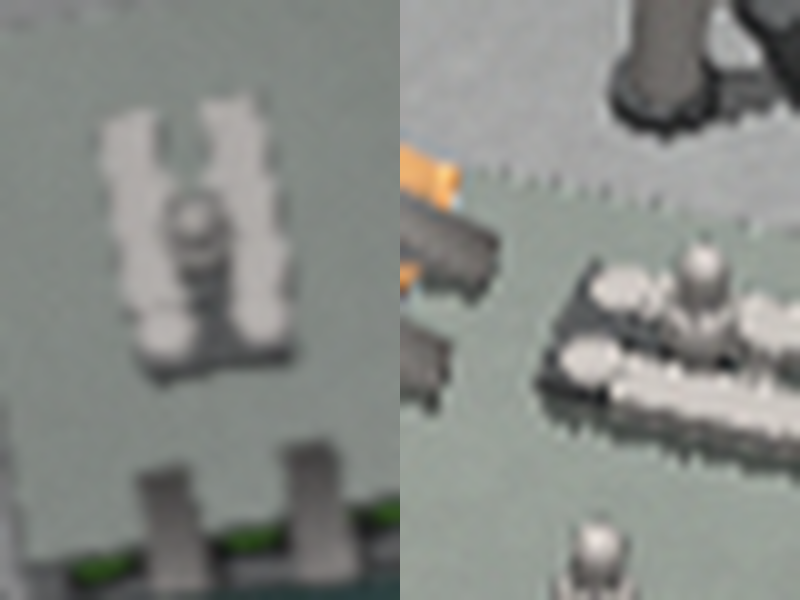

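```bash
python3 -m handwheel '[[0,0,-0.12,0],[0,0,0,0],[0,0,0,0]]'; python3 -m handwheel '[[0,0,-0.05,0],[0,0,0,0],[0,0,0,0]]'
```

```text
time_s: 13.25
tcp_pos: [431.0, 72.7, 96.0]
eef_rot: [[-0.98, -0.197, 0.0], [-0.197, 0.98, 0.0], [-0.0, -0.0, -1.0]]
wrist_force: [1.0, -0.0, -1.6]
gripper_width: 23.3
finger_force: 99.0
time_s: 13.55
tcp_pos: [431.0, 72.7, 94.3]
eef_rot: [[-0.98, -0.197, 0.0], [-0.197, 0.98, 0.0], [-0.0, -0.0, -1.0]]
wrist_force: [0.7, -0.6, -2.0]
gripper_width: 22.9
finger_force: 99.0
```

```bash
python3 -m handwheel '[[0,0,-0.03,0],[0,0,0,0],[0,0,0,0]]'; python3 -m handwheel '[[0.33,0.066,0,0],[0.33,0.066,0,0],[0.33,0.066,0,0],[0.33,0.066,0,0],[0,0,0,0]]'
```

```text
time_s: 13.85
tcp_pos: [431.2, 72.7, 93.6]
eef_rot: [[-0.98, -0.197, 0.001], [-0.197, 0.98, 0.0], [-0.001, -0.0, -1.0]]
wrist_force: [0.2, -0.0, 1.9]
gripper_width: 22.6
finger_force: 99.6
time_s: 14.35
tcp_pos: [472.5, 80.9, 93.6]
eef_rot: [[-0.98, -0.197, 0.001], [-0.197, 0.98, 0.0], [-0.001, -0.0, -1.0]]
wrist_force: [1.1, 0.6, 5.4]
gripper_width: 23.0
finger_force: 100.1
```

```bash
python3 -m handwheel '[[0.25,0.05,0,0],[0.25,0.05,0,0],[0.25,0.05,0,0],[0,0,0,0]]';python3 -m handwheel '[[0.25,0.05,0,0],[0.25,0.05,0,0],[0.25,0.05,0,0],[0,0,0,0]]'
```

```text
time_s: 14.75
tcp_pos: [494.4, 85.3, 93.9]
eef_rot: [[-0.98, -0.197, -0.0], [-0.197, 0.98, -0.0], [0.0, -0.0, -1.0]]
wrist_force: [-1.9, -0.8, 10.0]
gripper_width: 23.1
finger_force: 101.2
time_s: 15.15
tcp_pos: [517.3, 89.9, 94.0]
eef_rot: [[-0.98, -0.197, 0.001], [-0.197, 0.98, 0.0], [-0.001, -0.0, -1.0]]
wrist_force: [2.4, 0.1, 10.4]
gripper_width: 23.1
finger_force: 101.1
```

```bash
python3 -m handwheel '[[0.25,0.05,0.01,0],[0.25,0.05,0.01,0],[0.25,0.05,0,0],[0,0,0,0]]';python3 -m handwheel '[[0.25,0.05,0,0],[0.25,0.05,0,0],[0,0,0,0]]';python3 -m handwheel '[[0.2,0.04,0,0],[0.1,0.02,0,0],[0,0,0,0]]'
python3 - <<'E'
from h import *
im,c=snap('top','top5.png');im2,c2=snap('scene','sc5.png')
cv2.imwrite('pics/j5.png',np.hstack([cv2.resize(im[130:190,225:265],(400,600),interpolation=cv2.INTER_LANCZOS4),cv2.resize(im2[155:215,295:335],(400,600),interpolation=cv2.INTER_LANCZOS4)]))
E
```

```text
time_s: 15.55
tcp_pos: [539.8, 94.4, 94.2]
eef_rot: [[-0.98, -0.197, 0.001], [-0.197, 0.98, 0.0], [-0.001, -0.0, -1.0]]
wrist_force: [3.8, 1.0, 5.6]
gripper_width: 23.0
finger_force: 100.1
time_s: 15.85
tcp_pos: [554.8, 97.5, 94.3]
eef_rot: [[-0.98, -0.197, 0.001], [-0.197, 0.98, 0.0], [-0.001, -0.0, -1.0]]
wrist_force: [4.4, 0.6, 6.5]
gripper_width: 23.3
finger_force: 100.6
time_s: 16.15
tcp_pos: [563.4, 99.2, 94.3]
eef_rot: [[-0.98, -0.197, 0.001], [-0.197, 0.98, 0.0], [-0.001, -0.0, -1.0]]
wrist_force: [2.4, 0.2, 8.3]
gripper_width: 22.8
finger_force: 100.9
```

View pics/j5.png

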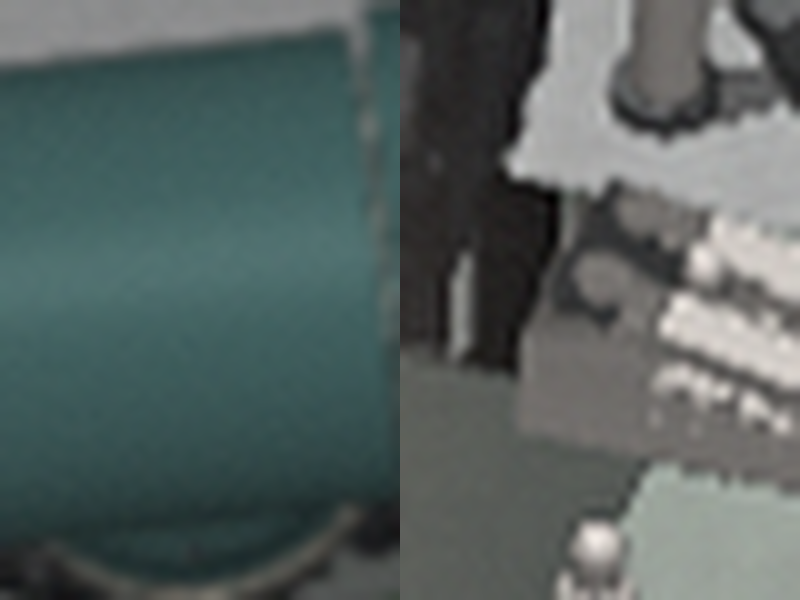

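```bash
python3 -m handwheel '[[0.08,0.016,0,0],[0,0,0,0]]';python3 -m handwheel '[[-0.3,-0.06,0,0],[-0.5,-0.1,0,0],[-0.6,-0.12,0,0],[-0.6,-0.12,0,0],[-0.6,-0.12,0,0],[-0.6,-0.12,0,0],[-0.6,-0.12,0,0],[-0.6,-0.12,0,0],[-0.4,-0.08,0,0],[0,0,0.5,0],[0,0,0,0]]'
python3 - <<'E'
from h import *
im,c=snap('top','top6.png');im2,c2=snap('scene','sc6.png')
cv2.imwrite('pics/j6.png',np.hstack([cv2.resize(im[130:190,225:265],(400,600),interpolation=cv2.INTER_LANCZOS4),cv2.resize(im2[155:215,295:335],(400,600),interpolation=cv2.INTER_LANCZOS4)]))
E
```

```text
time_s: 16.45
tcp_pos: [565.5, 99.6, 94.3]
eef_rot: [[-0.98, -0.197, 0.0], [-0.197, 0.98, 0.0], [-0.0, -0.0, -1.0]]
wrist_force: [-2.3, -1.0, 9.3]
gripper_width: 23.1
finger_force: 101.0
time_s: 17.55
tcp_pos: [421.8, 70.8, 111.0]
eef_rot: [[-0.98, -0.197, 0.002], [-0.197, 0.98, 0.0], [-0.002, -0.0, -1.0]]
wrist_force: [0.3, -0.4, -1.9]
gripper_width: 22.9
finger_force: 99.2
```

View pics/j6.png

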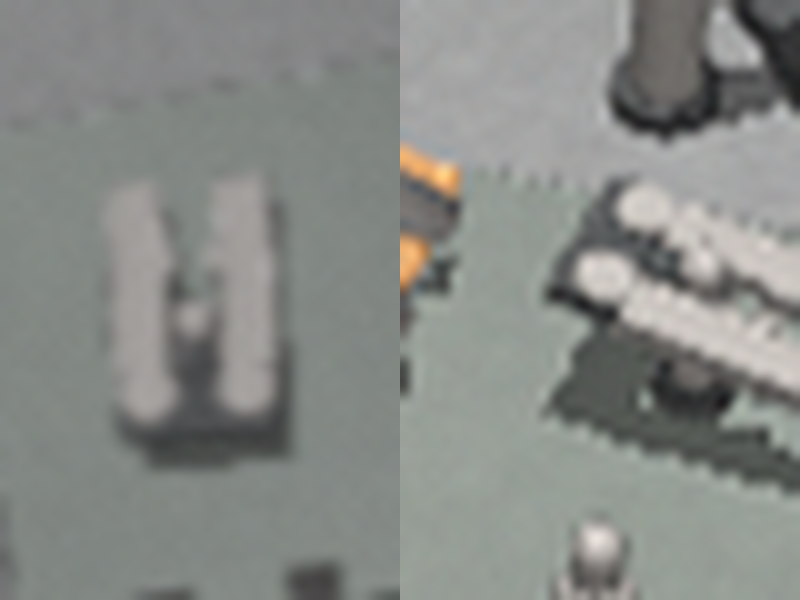

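```bash
python3 -m handwheel '[[0.18,-0.885,0,0],[0.18,-0.885,0,0],[0.18,-0.885,0,0],[0.18,-0.885,0,0],[0.18,-0.885,0,0],[0.18,-0.885,0,0],[0.18,-0.885,0,0],[0.2,0.04,-0.4,0],[0,0,-0.1,0],[0,0,0,0],[0,0,0,0]]'
python3 - <<'E'
from h import *
im,c=snap('top','top7.png');im2,c2=snap('scene','sc7.png')
rods=proj(c,[[664,-75,131]])[0];r2=proj(c2,[[664.5,-77,131]])[0];print(rods,r2)
x,y=int(rods[0])-20,int(rods[1])-20
u,v=int(r2[0])-25,int(r2[1])-30
print(x,y,u,v)
cv2.imwrite('pics/j7.png',np.hstack([cv2.resize(im[y:y+60,x:x+40],(400,600),interpolation=cv2.INTER_LANCZOS4),cv2.resize(im2[v:v+60,u:u+40],(400,600),interpolation=cv2.INTER_LANCZOS4)]))
E
```

```text
time_s: 18.75
tcp_pos: [464.0, -113.4, 93.7]
eef_rot: [[-0.98, -0.198, -0.001], [-0.198, 0.98, 0.0], [0.001, 0.0, -1.0]]
wrist_force: [-0.6, 1.1, -2.4]
gripper_width: 23.0
finger_force: 99.5
[314.63657658 147.71631176] [303.02609132 239.94625343]
294 127 278 209
```

View pics/j7.png

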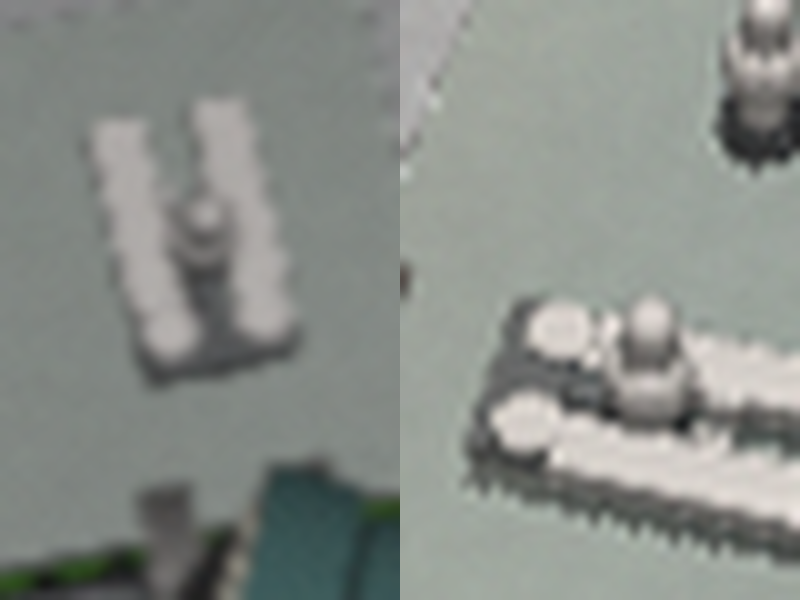

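```bash
python3 - <<'E'
from h import *
import json
c=json.load(open('top.json'))
n=np.array([-.197,.98]);e=np.array([.98,.197])
def f(name,o,tips,pin,tcp):
    t=np.mean([at(c,(o[0]+p[0]/10,o[1]+p[1]/10),93)[:2] for p in tips],0)
    r=at(c,(o[0]+pin[0]/10,o[1]+pin[1]/10),131)[:2]
    print(name,'tip',t.round(1),'rod',r.round(1),'lat fork-rod',n@(t-r),'ahead',e@(r-t),'tcplat',n@tcp-n@r, 'tcp tip',n@tcp-n@t)
f('clip2',(225,140),[(164,470),(311,443)],(198,205),[431,72.8])
f('clip0',(294,127),[(164,488),(311,461)],(207,212),[464,-113.4])
print(n@[565.5,99.6], n@[464,-113.4])
E
```

```text
clip2 tip [567.5  99.7] rod [627.1 109.1] lat fork-rod 2.475055188844733 ahead 60.29667678928033 tcplat 3.04453149858206 tcp tip 0.5694763097373112
clip0 tip [600.4 -86.5] rod [662.7 -75.2] lat fork-rod 1.161803814990325 ahead 63.218434460688535 tcplat 1.6631621892471742 tcp tip 0.5013583742568812
-13.795500000000018 -202.54000000000002
```

```bash
python3 -m handwheel '[[0.2,0.02,-0.01,0],[0.3,0.06,0,0],[0.3,0.06,0,0],[0.3,0.06,0,0],[0.3,0.06,0,0],[0,0,0,0]]'; python3 -m handwheel '[[0.25,0.05,0,0],[0.25,0.05,0,0],[0.25,0.05,0,0],[0,0,0,0]]';python3 -m handwheel '[[0.25,0.05,0,0],[0.25,0.05,0,0],[0.25,0.05,0,0],[0,0,0,0]]'
```

```text
time_s: 19.45
tcp_pos: [507.2, -106.0, 93.4]
eef_rot: [[-0.98, -0.198, -0.0], [-0.198, 0.98, 0.0], [0.0, 0.0, -1.0]]
wrist_force: [-0.1, 0.4, -2.1]
gripper_width: 22.7
finger_force: 99.4
time_s: 19.85
tcp_pos: [529.4, -101.7, 93.6]
eef_rot: [[-0.98, -0.197, -0.0], [-0.197, 0.98, -0.0], [0.0, 0.0, -1.0]]
wrist_force: [-1.3, -0.5, -1.4]
gripper_width: 23.1
finger_force: 99.5
time_s: 20.25
tcp_pos: [551.9, -97.2, 93.7]
eef_rot: [[-0.98, -0.197, 0.001], [-0.197, 0.98, 0.0], [-0.001, -0.0, -1.0]]
wrist_force: [1.1, 0.1, 1.2]
gripper_width: 22.9
finger_force: 99.6
```

```bash
python3 -m handwheel '[[0.25,0.05,0,0],[0.25,0.05,0,0],[0.25,0.05,0,0],[0,0,0,0]]'; python3 -m handwheel '[[0.25,0.05,0,0],[0.25,0.05,0,0],[0.25,0.05,0,0],[0,0,0,0]]';python3 -m handwheel '[[0.25,0.05,0,0],[0,0,0,0],[0,0,0,0]]'
```

```text
time_s: 20.65
tcp_pos: [574.7, -92.7, 94.0]
eef_rot: [[-0.98, -0.197, 0.002], [-0.197, 0.98, -0.0], [-0.001, -0.0, -1.0]]
wrist_force: [3.1, 0.1, 3.3]
gripper_width: 22.8
finger_force: 99.7
time_s: 21.05
tcp_pos: [597.3, -88.2, 94.2]
eef_rot: [[-0.98, -0.197, 0.002], [-0.197, 0.98, -0.0], [-0.002, -0.0, -1.0]]
wrist_force: [8.6, 2.9, 0.4]
gripper_width: 22.6
finger_force: 101.5
time_s: 21.35
tcp_pos: [603.6, -86.7, 93.2]
eef_rot: [[-0.98, -0.197, -0.001], [-0.197, 0.98, 0.0], [0.001, 0.0, -1.0]]
wrist_force: [2.0, 1.2, -5.0]
gripper_width: 23.1
finger_force: 106.3
```

```bash
python3 -m handwheel '[[-0.3,-0.06,0,0],[-0.5,-0.1,0,0],[-0.6,-0.12,0,0],[-0.6,-0.12,0,0],[-0.6,-0.12,0,0],[-0.6,-0.12,0,0],[-0.6,-0.12,0,0],[-0.6,-0.12,0,0],[-0.4,-0.08,0,0],[0,0,0.6,0],[0,0,0,0]]'
python3 - <<'E'
from h import *
im2,c2=snap('scene','sc8.png');im,c=snap('top','top8.png')
cv2.imwrite('pics/j8.png',np.hstack([cv2.resize(im[127:187,294:334],(400,600),interpolation=cv2.INTER_LANCZOS4),cv2.resize(im2[209:269,278:318],(400,600),interpolation=cv2.INTER_LANCZOS4)]))
E
```

```text
time_s: 22.45
tcp_pos: [460.1, -115.9, 113.4]
eef_rot: [[-0.98, -0.197, 0.003], [-0.197, 0.98, -0.001], [-0.003, -0.001, -1.0]]
wrist_force: [-0.1, -0.7, -1.6]
gripper_width: 22.6
finger_force: 109.6
```

View pics/j8.png

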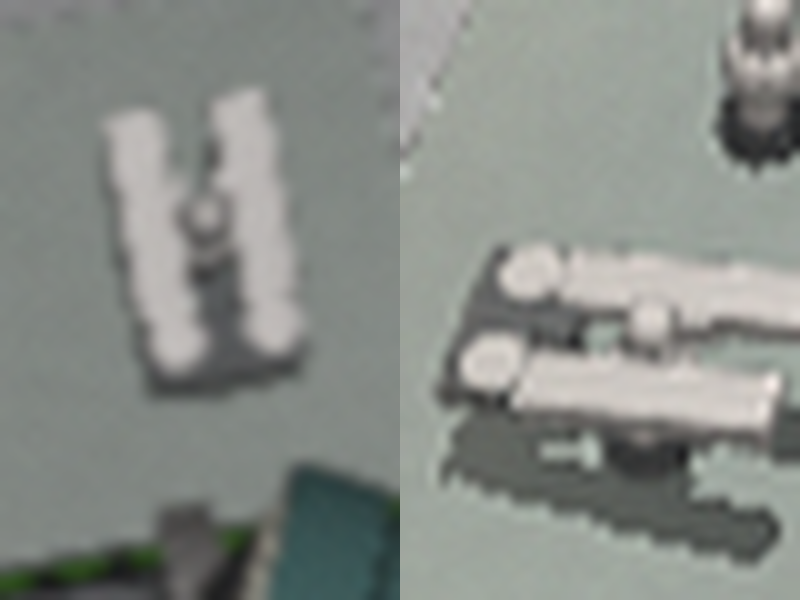

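```bash
python3 -m handwheel '[[0,0,0.9,0],[0,0,0.9,0],[0,0.47,0,-1],[0,0.47,0,-1],[0,0.47,0,-1],[0,0.47,0,-1],[0,0.47,0,-1],[0,0.47,0,-1],[0,0.47,0,-1],[0,0.47,0,-1],[0,0.47,0,-1],[0,0.47,0,-1]]'; python3 -m handwheel '[[0.03,0.47,0,-1],[0.03,0.47,0,-1],[0.03,0.47,0,-1],[0.03,0.47,0,-1],[0.03,0.47,0,-1],[0.03,0.47,0,-1],[0.03,0.47,0,-1],[0.03,0.47,0,-1],[0.03,0.47,0,-1],[0.03,0.47,0,-1],[0,0.47,0,-0.9],[0,0,0,0]]'
```

```text
time_s: 23.75
tcp_pos: [459.6, 26.1, 164.4]
eef_rot: [[-0.779, 0.627, -0.001], [0.627, 0.779, 0.0], [0.001, -0.001, -1.0]]
wrist_force: [-0.6, 0.3, -1.9]
gripper_width: 23.2
finger_force: 109.4
time_s: 24.95
tcp_pos: [468.5, 181.7, 164.4]
eef_rot: [[0.055, 0.998, -0.002], [0.998, -0.055, -0.0], [-0.0, -0.001, -1.0]]
wrist_force: [-0.5, -0.3, -2.7]
gripper_width: 23.0
finger_force: 109.4
```

```bash
python3 -m handwheel '[[0,-0.06,-1,0],[0,0,-1,0],[0,0,-1,0],[0,0,-1,0],[0,0,-0.6,0],[0,0,0,0],[0,0,0,0]]'
```

```text
time_s: 25.65
tcp_pos: [468.8, 178.5, 27.8]
eef_rot: [[0.054, 0.999, -0.0], [0.999, -0.054, -0.0], [-0.0, -0.0, -1.0]]
wrist_force: [-0.0, 0.6, -2.3]
gripper_width: 22.7
finger_force: 109.6
```

```bash
python3 -m handwheel '[[0,0,-0.25,0],[0,0,-0.2,0],[0,0,0,0],[0,0,0,0]]'; python3 -m handwheel '[[0,0,-0.05,0],[0,0,0,0],[0,0,0,0]]'
```

```text
time_s: 26.05
tcp_pos: [468.8, 178.7, 14.2]
eef_rot: [[0.054, 0.999, 0.0], [0.999, -0.054, 0.0], [0.0, 0.0, -1.0]]
wrist_force: [-0.4, -0.3, -1.7]
gripper_width: 22.5
finger_force: 109.6
time_s: 26.35
tcp_pos: [468.8, 178.8, 12.7]
eef_rot: [[0.055, 0.999, 0.0], [0.999, -0.055, 0.0], [0.0, 0.0, -1.0]]
wrist_force: [0.1, -0.9, -2.7]
gripper_width: 23.3
finger_force: 109.6
```

```bash
python3 -m handwheel '[[0,0,-0.04,0],[0,0,0,0],[0,0,0,0]]'; python3 -m handwheel '[[0,0,0,0],[0,0,0,0],[0,0,0,0],[0,0,0,0],[0,0,0,0]]' 0.5 40; python3 -m handwheel '[[0,0,0.5,0],[0,0,1,0],[0,0,1,0],[0,0,1,0],[0,0,1,0],[0,0,1,0],[0,0,1,0],[0,0,0,0]]'
```

```text
time_s: 26.65
tcp_pos: [468.7, 178.7, 11.4]
eef_rot: [[0.055, 0.999, -0.0], [0.999, -0.055, -0.0], [-0.0, -0.0, -1.0]]
wrist_force: [0.4, 0.8, -3.0]
gripper_width: 22.9
finger_force: 109.6
time_s: 27.15
tcp_pos: [468.8, 178.7, 11.5]
eef_rot: [[0.055, 0.999, 0.0], [0.999, -0.055, -0.0], [-0.0, 0.0, -1.0]]
wrist_force: [-0.2, -0.1, -0.1]
gripper_width: 42.8
finger_force: 0.0
time_s: 27.95
tcp_pos: [469.8, 179.1, 212.0]
eef_rot: [[0.055, 0.998, 0.006], [0.999, -0.055, 0.002], [0.002, 0.006, -1.0]]
wrist_force: [0.7, 0.2, 0.1]
gripper_width: 43.0
finger_force: 0.0
```

```bash
python3 - <<'E'
from h import *
import json
c=json.load(open('top.json'))
for n,o,b,t in(('clip2',(225,130),[(150,398),(245,392)],[(130,185),(240,178)]),('clip0',(294,127),[(177,345),(275,325)],[(135,113),(240,92)])):
    B=np.mean([at(c,(o[0]+p[0]/10,o[1]+p[1]/10),120)[:2] for p in b],0);T=np.mean([at(c,(o[0]+p[0]/10,o[1]+p[1]/10),120)[:2] for p in t],0)
    d=T-B;print(n,B.round(1),T.round(1),np.linalg.norm(d).round(1),np.degrees(np.arctan2(d[1],d[0])).round(1))
E
```

```text
clip2 [605.5 109.5] [664.1 114.2] 58.9 4.6
clip0 [632.1 -81. ] [696.5 -71.1] 65.1 8.7
```

```bash
python3 -m handwheel '[[0.312,-0.134,0,-0.97],[0.312,-0.134,0,-0.97],[0.312,-0.134,0,-0.97],[0.312,-0.134,0,-0.97],[0.312,-0.134,0,-0.97],[0.312,-0.134,0,-0.97],[0.312,-0.134,0,-0.97],[0.312,-0.134,0,-0.97],[0.312,-0.134,0,-0.97]]' 0.82 40; python3 -m handwheel '[[0.312,-0.134,0,-0.97],[0.312,-0.134,0,-0.97],[0.312,-0.134,0,-0.97],[0.312,-0.134,0,-0.97],[0.312,-0.134,0,-0.97],[0.312,-0.134,0,-0.97],[0.312,-0.134,0,-0.97],[0.312,-0.134,0,-0.97],[0,0,-1,0],[0,0,-1,0],[0,0,0,0]]'
```

```text
time_s: 28.85
tcp_pos: [553.1, 142.3, 206.8]
eef_rot: [[0.731, 0.682, -0.0], [0.682, -0.731, -0.0], [-0.0, -0.0, -1.0]]
wrist_force: [-0.4, 0.0, -0.3]
gripper_width: 69.9
finger_force: 0.0
time_s: 29.95
tcp_pos: [626.1, 110.1, 142.5]
eef_rot: [[0.997, 0.077, -0.006], [0.077, -0.997, -0.001], [-0.006, 0.0, -1.0]]
wrist_force: [-0.1, -0.1, 0.4]
gripper_width: 70.0
finger_force: 0.0
```

```bash
python3 -m handwheel '[[0.06,0.02,-0.7,0],[0,0,-0.7,0],[0,0,0,0],[0,0,0,0]]'; python3 -m handwheel '[[0,0,0,0],[0,0,0,0],[0,0,0,0],[0,0,0,0],[0,0,0,0],[0,0,0,0]]' 0 40
```

```text
time_s: 30.35
tcp_pos: [630.0, 111.1, 106.1]
eef_rot: [[0.997, 0.077, 0.001], [0.077, -0.997, 0.0], [0.001, -0.0, -1.0]]
wrist_force: [-0.3, -0.4, 0.4]
gripper_width: 70.3
finger_force: 0.0
time_s: 30.95
tcp_pos: [630.4, 111.1, 106.1]
eef_rot: [[0.997, 0.077, 0.002], [0.077, -0.997, 0.0], [0.002, -0.0, -1.0]]
wrist_force: [0.4, 0.0, 6.5]
gripper_width: 41.6
finger_force: 39.9
```

```bash
python3 -m handwheel '[[0,0,0,0],[0,0,0,0],[0,0,-0.25,0],[0,0,0,0],[0,0,0,0]]' 0.75 40; python3 -m handwheel '[[0,0,0,0],[0,0,0,0],[0,0,0,0],[0,0,0,0],[0,0,0,0],[0,0,0,0]]' 0 40
```

```text
time_s: 31.45
tcp_pos: [629.4, 111.0, 96.3]
eef_rot: [[0.997, 0.077, -0.001], [0.077, -0.997, -0.0], [-0.001, 0.0, -1.0]]
wrist_force: [-0.1, -0.1, 0.2]
gripper_width: 64.1
finger_force: 0.0
time_s: 32.05
tcp_pos: [629.9, 111.0, 97.2]
eef_rot: [[0.997, 0.077, 0.001], [0.077, -0.997, 0.0], [0.001, -0.0, -1.0]]
wrist_force: [1.5, -1.0, 4.1]
gripper_width: 42.0
finger_force: 40.5
```

Gripped at the right height, so I lift slowly.

```bash
python3 -m handwheel '[[0,0,0.2,0],[0,0,0.3,0],[0,0,0.4,0],[0,0,0.5,0],[0,0,1,0],[0,0,1,0],[0,0,0,0],[0,0,0,0]]'
```

```text
time_s: 32.85
tcp_pos: [629.9, 111.0, 200.3]
eef_rot: [[0.997, 0.077, 0.002], [0.077, -0.997, 0.0], [0.002, -0.0, -1.0]]
wrist_force: [-0.9, 0.5, -1.1]
gripper_width: 41.8
finger_force: 40.8
```

```bash
python3 -m handwheel '[[-0.05,-0.95,0,0],[-0.05,-0.95,0,0],[-0.05,-0.95,0,0],[-0.05,-0.95,0,0],[-0.05,-0.95,0,0],[-0.05,-0.95,0,0],[-0.05,-0.95,0,0],[-0.05,-0.95,0,0]]'; python3 -m handwheel '[[-0.05,-0.95,0,0],[-0.05,-0.95,0,0],[-0.05,-0.95,0,0],[-0.05,-0.95,0,0],[-0.05,-0.95,0,0],[-0.05,-0.95,0,0],[-0.05,-0.95,0,0],[-0.05,-0.95,0,0],[0,0,0,0],[0,0,0,0]]'
```

```text
time_s: 33.65
tcp_pos: [617.1, -118.1, 197.9]
eef_rot: [[0.997, 0.077, -0.002], [0.077, -0.997, 0.0], [-0.001, -0.0, -1.0]]
wrist_force: [0.4, -0.9, -1.4]
gripper_width: 41.8
finger_force: 40.8
time_s: 34.65
tcp_pos: [605.2, -345.2, 197.7]
eef_rot: [[0.997, 0.076, -0.001], [0.076, -0.997, 0.001], [-0.001, -0.001, -1.0]]
wrist_force: [0.4, -0.1, -1.4]
gripper_width: 42.0
finger_force: 40.8
```

```bash
python3 -m handwheel '[[0,0,-1,0],[0,0,-1,0],[0,0,-1,0],[0,0,-1,0],[0,0,-0.8,0],[0,0,-0.6,0],[0,0,0,0],[0,0,0,0]]'
```

```text
time_s: 35.45
tcp_pos: [606.0, -344.7, 37.6]
eef_rot: [[0.997, 0.077, 0.0], [0.077, -0.997, -0.0], [0.0, 0.0, -1.0]]
wrist_force: [0.1, -0.5, -0.4]
gripper_width: 42.2
finger_force: 40.8
```

```bash
python3 -m handwheel '[[0,0,-0.4,0],[0,0,-0.35,0],[0,0,0,0],[0,0,0,0]]';python3 -m handwheel '[[0,0,-0.15,0],[0,0,0,0],[0,0,0,0]]'
```

```text
time_s: 35.85
tcp_pos: [605.5, -345.0, 14.2]
eef_rot: [[0.997, 0.077, -0.0], [0.077, -0.997, 0.0], [-0.0, -0.0, -1.0]]
wrist_force: [0.5, 0.6, -1.5]
gripper_width: 42.1
finger_force: 40.8
time_s: 36.15
tcp_pos: [605.7, -345.0, 9.9]
eef_rot: [[0.997, 0.077, 0.0], [0.077, -0.997, 0.0], [0.0, -0.0, -1.0]]
wrist_force: [-0.6, -0.7, 0.2]
gripper_width: 41.9
finger_force: 40.8
```

```bash
python3 -m handwheel '[[0,0,-0.1,0],[0,0,0,0],[0,0,0,0]]';python3 -m handwheel '[[0,0,0,0],[0,0,0,0],[0,0,0,0],[0,0,0,0]]' 0.65 40;python3 -m handwheel '[[0,0,0.5,0],[0,0,1,0],[0,0,1,0],[0,0,1,0],[0,0,1,0],[0,0,1,0],[0,0,1,0],[0,0,0,0]]'
```

```text
time_s: 36.45
tcp_pos: [605.6, -345.0, 6.8]
eef_rot: [[0.997, 0.077, -0.0], [0.077, -0.997, 0.0], [-0.0, -0.0, -1.0]]
wrist_force: [0.8, 0.4, -1.7]
gripper_width: 42.2
finger_force: 40.8
time_s: 36.85
tcp_pos: [605.7, -345.0, 7.0]
eef_rot: [[0.997, 0.077, 0.0], [0.077, -0.997, -0.0], [0.0, 0.0, -1.0]]
wrist_force: [-0.2, -0.3, -0.3]
gripper_width: 55.7
finger_force: 0.0
time_s: 37.65
tcp_pos: [606.7, -345.6, 208.5]
eef_rot: [[0.997, 0.077, 0.006], [0.077, -0.997, -0.004], [0.006, 0.004, -1.0]]
wrist_force: [0.7, 0.4, 0.1]
gripper_width: 55.3
finger_force: 0.0
```

```bash
python3 -m handwheel '[[0.19,0.99,0,0.1],[0.19,0.99,0,0.1],[0.19,0.99,0,0.1],[0.19,0.99,0,0.1],[0.19,0.99,0,0.1],[0.19,0.99,0,0.1],[0.19,0.99,0,0.1],[0.19,0.99,0,0.1],[0.19,0.99,0,0],[0,0,0,0],[0,0,0,0]]' 0.82 40
python3 -m handwheel '[[0,0,-1,0],[0,0,-0.8,0],[0,0,0,0],[0,0,0,0]]'
```

```text
time_s: 38.75
tcp_pos: [656.9, -77.3, 202.2]
eef_rot: [[0.989, 0.148, 0.0], [0.148, -0.989, -0.0], [0.0, 0.0, -1.0]]
wrist_force: [-0.9, 0.0, 0.5]
gripper_width: 70.0
finger_force: 0.0
time_s: 39.15
tcp_pos: [656.9, -78.5, 148.6]
eef_rot: [[0.989, 0.146, -0.0], [0.146, -0.989, -0.0], [-0.0, 0.0, -1.0]]
wrist_force: [0.0, -0.3, 0.2]
gripper_width: 70.0
finger_force: 0.0
```

```bash
python3 -m handwheel '[[0.07,0.04,-0.8,0],[0,0,-0.8,0],[0,0,0,0],[0,0,0,0]]'; python3 - <<'E'
from h import *
im2,c2=snap('scene','sc9.png')
E
```

```text
time_s: 39.55
tcp_pos: [659.5, -76.9, 101.7]
eef_rot: [[0.989, 0.146, 0.001], [0.146, -0.989, -0.0], [0.001, 0.0, -1.0]]
wrist_force: [0.2, -0.1, 0.3]
gripper_width: 70.5
finger_force: 0.0
```

```bash
python3 -m handwheel '[[0,0,-0.13,0],[0,0,0,0],[0,0,0,0]]';python3 -m handwheel '[[0,0,0,0],[0,0,0,0],[0,0,0,0],[0,0,0,0],[0,0,0,0],[0,0,0,0]]' 0 40; python3 -m handwheel '[[0,0,0.2,0],[0,0,0.3,0],[0,0,0.4,0],[0,0,0.5,0],[0,0,1,0],[0,0,1,0],[0,0,0,0],[0,0,0,0]]'
```

```text
time_s: 39.9
tcp_pos: [659.2, -76.5, 96.5]
eef_rot: [[0.989, 0.146, 0.001], [0.146, -0.989, -0.0], [0.001, 0.0, -1.0]]
wrist_force: [0.3, -0.5, 0.1]
gripper_width: 70.0
finger_force: 0.0
time_s: 40.5
tcp_pos: [659.4, -76.5, 96.5]
eef_rot: [[0.989, 0.146, 0.001], [0.146, -0.989, -0.0], [0.001, 0.0, -1.0]]
wrist_force: [0.6, 0.2, 5.8]
gripper_width: 42.2
finger_force: 39.9
time_s: 41.3
tcp_pos: [659.3, -76.5, 199.5]
eef_rot: [[0.989, 0.146, 0.002], [0.146, -0.989, -0.0], [0.002, 0.001, -1.0]]
wrist_force: [-0.3, 1.2, -1.9]
gripper_width: 42.2
finger_force: 40.3
```

```bash
python3 -m handwheel '[[-0.57,-0.98,0,0],[-0.57,-0.98,0,0],[-0.57,-0.98,0,0],[-0.57,-0.98,0,0],[-0.57,-0.98,0,0],[-0.57,-0.98,0,0],[-0.57,-0.98,0,0],[-0.57,-0.98,0,0],[-0.57,-0.98,0,0],[0,0,0,0],[0,0,0,0]]'; python3 -m handwheel '[[0,0,-1,0],[0,0,-1,0],[0,0,-1,0],[0,0,-1,0],[0,0,-0.8,0],[0,0,-0.6,0],[0,0,0,0],[0,0,0,0]]'
```

```text
time_s: 42.4
tcp_pos: [504.6, -341.3, 197.2]
eef_rot: [[0.989, 0.145, -0.001], [0.145, -0.989, 0.001], [-0.001, -0.001, -1.0]]
wrist_force: [0.2, 0.4, -0.3]
gripper_width: 42.0
finger_force: 40.4
time_s: 43.2
tcp_pos: [505.6, -340.4, 36.3]
eef_rot: [[0.989, 0.147, -0.0], [0.147, -0.989, 0.0], [-0.0, -0.0, -1.0]]
wrist_force: [-0.3, 0.0, -0.1]
gripper_width: 42.3
finger_force: 40.4
```

```bash
python3 -m handwheel '[[0,0,-0.4,0],[0,0,-0.35,0],[0,0,-0.15,0],[0,0,0,0],[0,0,0,0]]';python3 -m handwheel '[[0,0,-0.06,0],[0,0,0,0],[0,0,0,0],[0,0,0,0],[0,0,0,0]]' 0.65 40;python3 -m handwheel '[[0,0,0.5,0],[0,0,1,0],[0,0,1,0],[0,0,1,0],[0,0,1,0],[0,0,1,0],[0,0,1,0],[-0.3,-0.9,0,0],[-0.3,-0.9,0,0],[-0.3,-0.9,0,0],[-0.3,-0.9,0,0],[0,0,0,0]]'
python3 - <<'E'
from h import *
im,c=snap('top','top10.png');im2,c2=snap('scene','sc10.png')
cv2.imwrite('pics/j10.png',np.hstack([cv2.resize(im[60:300,150:460],(517,400),interpolation=cv2.INTER_CUBIC),cv2.resize(im2[140:420,110:308],(283,400),interpolation=cv2.INTER_CUBIC)]))
E
```

```text
time_s: 43.7
tcp_pos: [505.2, -341.2, 9.1]
eef_rot: [[0.989, 0.146, -0.0], [0.146, -0.989, 0.0], [-0.0, -0.0, -1.0]]
wrist_force: [0.1, 0.2, -0.8]
gripper_width: 42.3
finger_force: 40.4
time_s: 44.2
tcp_pos: [505.2, -341.1, 7.3]
eef_rot: [[0.989, 0.146, 0.0], [0.146, -0.989, -0.0], [0.0, 0.0, -1.0]]
wrist_force: [0.7, -0.5, 0.5]
gripper_width: 55.3
finger_force: 0.0
time_s: 45.4
tcp_pos: [467.9, -451.5, 203.2]
eef_rot: [[0.99, 0.144, 0.0], [0.144, -0.99, -0.001], [-0.0, 0.001, -1.0]]
wrist_force: [0.6, 0.3, 0.5]
gripper_width: 55.7
finger_force: 0.0
```

View pics/j10.png

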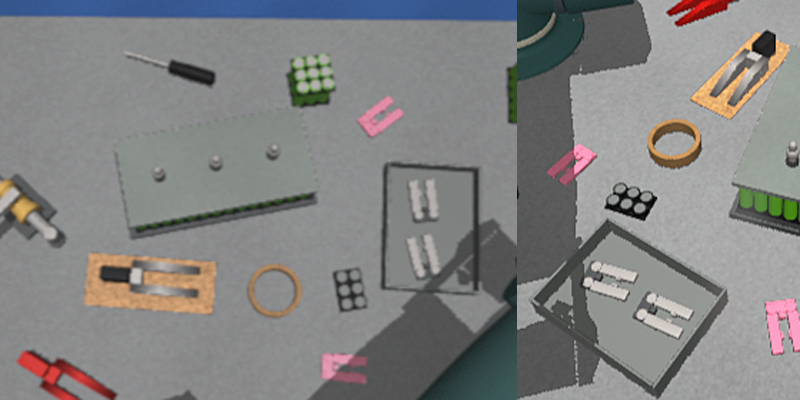

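Both clips lie flat in the tray at (423,200) and (423,257). The fork is flat on its mat at (150,280), and the tape and holder haven't moved. I'll use the last picture to check the valve.

```bash
python3 - <<'E'
import cv2
im=cv2.imread('pics/sc10.png');cv2.imwrite('pics/v10.png',cv2.resize(im[100:240,230:430],(600,420),interpolation=cv2.INTER_CUBIC))
E
```

```text
(no output)
```

View pics/v10.png

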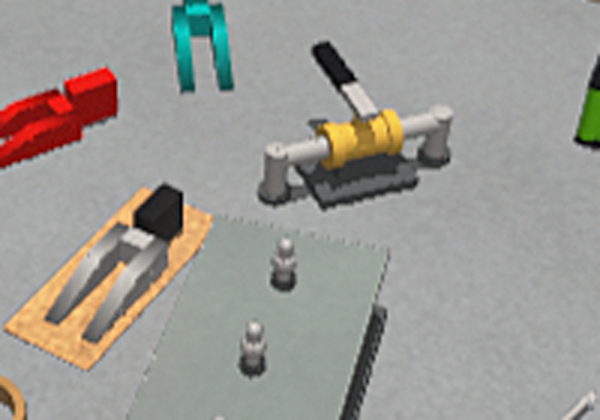

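The lever, from (320,50) to (365,105), stands square across the pipe, so the valve is shut. The fork lies flat on the mat.

```bash
python3 -c "
from rig import manip
print(manip.job_done())"
```

```text
the job is handed in; nothing more can be done
None
```

I handed the job in: the valve is shut against its stop, both clips present (left and right rods; the middle one had none) were wedged free and are in the grey tray, and the forked wedge is back flat on its mat with the loose items unmoved.

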